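# Turn the tall pen cup right way up

### The job

Two square dark-metal pen cups stand upside down on the aluminium shelf. Turn the taller one mouth-up and stand it on the square cork pad, near the middle of the pad, and let go. Leave the shorter square cup upside down where it is, and do not shift or knock over the white round cup with the pencils.

Things in the scene. Friction and masses are not known exactly. Their poses are not given: they have to be found in the camera images.
- tall_cup_mid (a point): taller square pen cup, dark metal, pale band at the mouth; 50 x 50 mm outside, 84 mm long, walls 3 mm, about 0.16 kg; flat sides (lying, it does not roll), sturdy: may be tipped over on the shelf. Point: its centre, on its axis. z axis: from open mouth to closed base, up at the start, down when mouth-up; x, y square to its sides. Left or right of the pad, the short cup on the other side.
- short_cup_mid (a point): the shorter square pen cup, a bystander: same metal, 50 x 50 mm, 48 mm long, mouth-down. The point is its centre; z axis from its mouth to its closed base.
- pad_top (a point): cork pad fixed flat on the shelf, 90 x 90 mm, 3 mm thick. Point: centre of its upper face; x, y along its edges, z up. The shelf top is 3 mm below this point, 24 mm above the table, level, 340 mm deep (x), 1 m long, turned a few degrees at most. Round the cups and pad it is free; a stapler and the pencil cup stand along its far edge, over 80 mm beyond the pad's centre.
- pencil_cup_mid (a point): white round ceramic cup with two pencils, a bystander near the shelf's far edge: 72 mm across, 85 mm high, mouth-up; the pencils reach about 175 mm above the shelf. Point: its centre, half-way up; z axis from base to mouth.
There are look-alikes about, which are no part of the job. What is shaped like the part that bears short_cup_mid but turquoise is not meant.

How it is judged:
At the end, for the whole second after the job is handed in: The tall square cup stands still, mouth-up (within 10 degrees), on the cork pad with its centre within 25 mm of the pad's centre; the short square cup is still mouth-down and the round pencil cup still upright, each within 30 mm of where it was (angle between tall_cup_mid's own z axis and vertical above 2.967 rad and horizontal distance between tall_cup_mid and pad_top below 0.025 m and z of tall_cup_mid in the frame of pad_top between 0.037 and 0.047 m and linear speed of tall_cup below 0.02 m/s and angle between each of short_cup_mid, pencil_cup_mid's own z axis and vertical below 0.17 rad and distance of each of short_cup_mid, pencil_cup_mid from where it was at the start of the episode below 0.03 m); the robot touches nothing.
It fails at once if the short cup is shifted by more than 30 mm (distance of short_cup_mid from where it was at the start of the episode above 0.03 m).
It fails at once if the round pencil cup is shifted by more than 30 mm (distance of pencil_cup_mid from where it was at the start of the episode above 0.03 m).
It also fails if it takes over 53 s, if anything falls off the work surface, if the arm or the gripper's body presses on something with over 40 N, if the wrist force passes 120 N, or if a joint passes its speed limit or range.

### The arm

A 6-joint arm with a two-finger parallel gripper is mounted at the origin on the work surface. World frame = base frame: x ahead of the robot, y to its left, z up, the work surface at z = 0. Lengths are in m, angles in rad, forces in N, time in s.
With the tool pointing down it reaches from about 0.425 to 0.95 m from the base axis. Payload 3.5 kg.
Tool frame: the origin (TCP) lies between the finger pads; the fingertips stand 25 mm ahead of it and the grasp point (between the pads) lies 6 mm ahead of it (ctrl.finger_overhang is the distance from the TCP to the fingertips, in m); x points along the fingers, y is the direction in which the jaws open and shut, and the axes are right-handed (so a half turn about x gives the same grasp; the last joint's range is limited). The gripper opens to 85 mm and grips with 20 to 120 N. Pads are 22 mm wide; open, the fingers measure 114 mm over their backs; the gripper's body (76 mm by 85 mm) begins 54 mm behind the grasp point. The pads swing forward as they close: fully open they stand 13 mm farther back than shut.
Start: joints at [-1.491, 0.286, 1.577, -0, 1.279, -0.15], TCP at [0.154, -0.657, 0.256] pointing down, gripper open.
Joint ranges: [-2.77, 2.77], [-0.9, 2.22], [0.21, 2.48], [-1.53, 4.67], [0.24, 2.81], [-2.84, 2.84]. Speed limits (rad/s): [2.79, 2.79, 3.14, 3.14, 3.14, 3.14].

### API

Orientations are given as a unit quaternion [x, y, z, w].
In Python, from plant import ctrl gives the robot as it stands.
- The arm moves only by the tool play_rows, never from a script. Its argument "targets" is a list of rows, each an object with "delta_pos": the shift along the world's x, y, z normalised to -1 to 1, where 1 is 1000 mm, a list of three; "delta_rot": the turn, a rotation vector about the world's x, y, z normalised to -1 to 1, where 1 is pi rad, a list of three; "claw": the finger opening in mm, from 0 to 85.4. In form: [{"delta_pos": [tx, ty, tz], "delta_rot": [wx, wy, wz], "claw": claw}, ...]. A call has 1 to 20 rows; each row is the pose to reach, as a shift and turn from the pose measured when the call began, turning the shorter way round; what a row does not reach only later rows make up. A row lasts 1/12 s, in which the tool goes at most 41.7 mm and 7.16 degrees, less where a joint would pass 70% of its speed; a pose out of reach is approached as far as the arm can. A call with a number of a shift or a turn outside -1 to 1 is refused whole. A call with a gripper value outside its range is refused whole. The fingers move at their own pace and stop on an object; "newtons" is the grip in N (left out, the last holds). Time passes only in rows, so rows that repeat a pose let the fingers close. It gives the time, the measured TCP pose, the force and the opening at its end, in the units of the state.
- ctrl.get_state(): the state, without advancing time (a new reading comes with each control period).
- ctrl.read_camera(name): name is "scene" or "side" or "wrist"; returns the picture (420x560x3 uint8, blue, green, red); there is no depth.
- ctrl.calibration(name): a dict with "fx", "fy", "cx", "cy" (pixels), "k1" (the pictures are not rectified: a ray, as slopes to the right and down, at radius r is drawn at 1 + k1 r^2 times it, then the intrinsics apply), "camera_from_world" (4x4, takes a point from world to camera coordinates). Camera axes: x right, y down, z forward; pixel columns grow to the right and rows downward; lengths in m; the calibration is good to about 2 mm. A picture is of the moment at which its call begins: read the wrist's pose just before it. calibration takes no time and is no camera call; for the wrist camera it gives the pose at the moment of the call.
- ctrl.sign_off(): hands the job in, once; it reports no verdict.
The state is a dict: "time": time; "qpos": joint angles; "dq": joint speeds; "joint_efforts": joint torques, N m; "eef_pos": TCP position; "tcp_rot": TCP orientation; "contact_force": force on the tool from outside, world axes, zero at the start; "wrist_torque": the same for the moment, N m; "opening": opening from 0.0 (shut) to 1.0 (fully open).
Only numpy, scipy, OpenCV 4.12 (cv2) and the standard library are available. Lean on these libraries where they do the work, as an engineer would, in place of code of your own. Each camera call takes 0.05 s, during which the arm holds its last target. There are 200 camera calls.

## Working session

There is one attempt and no reset: what is moved stays moved. The work goes in short steps, Python scripts to look and compute and a tool call to move; the robot and the scene stay as the last step left them, time stands still between calls to the robot, and variables do not carry over. Pictures are saved under pics/ and viewed, about 8 in all and at most 12, crops included, and the job is handed in when it is done.

Besides the shell and the picture viewer there is one more tool, called after "Call:" in YAML: its name, and indented under it one key for each argument. play_rows: Moves the arm, as the interface text tells. Its arguments: {"type":"object","properties":{"targets":{"type":"array"},"newtons":{"type":"number"}},"required":["targets"]}

```bash
mkdir -p pics; cat > h.py <<'E'
import numpy as np, cv2
from plant import ctrl
def snap(n,f):
    c=ctrl.calibration(n); im=ctrl.read_camera(n); cv2.imwrite(f'pics/{f}.png',im); np.save(f'pics/{f}.npy',c,allow_pickle=True); return im,c
def load(f): return cv2.imread(f'pics/{f}.png'),np.load(f'pics/{f}.npy',allow_pickle=True).item()
def K(c): return np.array([[c['fx'],0,c['cx']],[0,c['fy'],c['cy']],[0,0,1.]]),np.array([c['k1'],0,0,0,0.])
def ray(c,uv):
    k,d=K(c); p=cv2.undistortPoints(np.array([[uv]],float),k,d)[0,0]
    T=np.array(c['camera_from_world']); R=T[:3,:3]; return -R.T@T[:3,3], R.T@np.array([p[0],p[1],1])
def atz(c,uv,z):
    o,d=ray(c,uv); return o+d*(z-o[2])/d[2]
def tri(obs):
    A=np.zeros((3,3));b=np.zeros(3);L=[]
    for c,uv in obs:
        o,d=ray(c,uv); d=d/np.linalg.norm(d);P=np.eye(3)-np.outer(d,d);A+=P;b+=P@o;L.append((P,o))
    x=np.linalg.solve(A,b); return x,[np.linalg.norm(P@(x-o)) for P,o in L]
def proj(c,X):
    k,d=K(c);T=np.array(c['camera_from_world']); return cv2.projectPoints(np.array(X,float).reshape(-1,1,3),cv2.Rodrigues(T[:3,:3])[0],T[:3,3],k,d)[0][:,0]
E
python3 - <<'E'
from h import *
a,_=snap('scene','s0');b,_=snap('side','d0');w,_=snap('wrist','w0')
x=np.hstack([cv2.resize(a,(400,300)),cv2.resize(b,(400,300))])
cv2.imwrite('pics/m0.png',np.vstack([x,np.hstack([cv2.resize(w,(400,300)),np.zeros((300,400,3),np.uint8)])]))
for n in('scene','side'):
  T=np.array(ctrl.calibration(n)['camera_from_world']);print(-T[:3,:3].T@T[:3,3],T[2,:3],ctrl.calibration(n)['fx'])
print(ctrl.get_state())
E
```

```text
[1.10095903 0.3705866  0.76134801] [-0.61047658 -0.33351655 -0.7183906 ] 403.45953152865667
[0.15382481 0.57025573 0.83305229] [ 0.38299058 -0.51661456 -0.76578562] 388.5671099911029
{'time': 0.15, 'qpos': array([-1.49100426e+00,  2.86997116e-01,  1.57785150e+00, -2.99360119e-05,
        1.27861073e+00, -1.49973304e-01]), 'dq': array([ 0.0005387 , -0.0016565 , -0.00558554,  0.00045433, -0.00139021,
        0.001934  ]), 'joint_efforts': array([ 9.50892972e-04, -4.06601787e+01, -2.93142790e+01, -1.47892461e-04,
        3.94427174e-03,  3.59146696e-06]), 'eef_pos': array([ 0.15373255, -0.65677504,  0.25523575]), 'tcp_rot': array([ 0.70245807,  0.08171868, -0.70243202,  0.08039883]), 'contact_force': array([-0.79006499,  0.41690275, -0.23640656]), 'wrist_torque': array([ 0.01412511,  0.01128724, -0.01382921]), 'opening': 0.999751458457231}
```

View pics/m0.png

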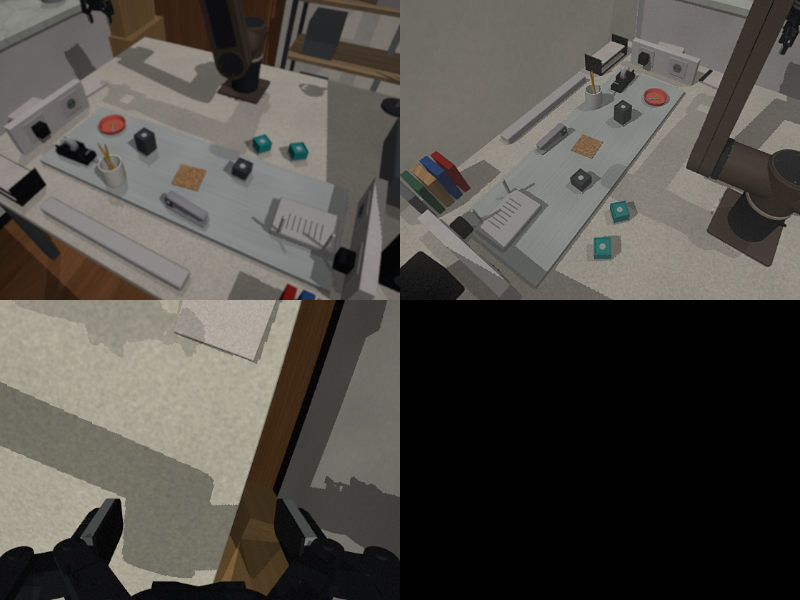

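The overview shows, in the scene view (scaled 1/1.4), dark square cups at (145,141), which is the taller, and (242,168), the shorter. The cork pad is at (190,177), and two turquoise look-alikes are at (262,143) and (298,150), off the shelf and not meant. Next I'll enlarge crops to confirm.

```bash
python3 - <<'E'
from h import *
a,_=load('s0');b,_=load('d0')
A=cv2.resize(a[165:285,170:370],None,fx=4,fy=4,interpolation=cv2.INTER_CUBIC)[:480]
B=cv2.resize(b[125:275,225:345],None,fx=4,fy=4,interpolation=cv2.INTER_CUBIC)
A=cv2.convertScaleAbs(A,alpha=1.5,beta=10);B=cv2.convertScaleAbs(B,alpha=1.5,beta=10)
def grid(I,x0,y0):
  for x in range(0,I.shape[1],80): cv2.putText(I,str(x0+x//4),(x,10),0,.35,(255,0,255));cv2.line(I,(x,12),(x,18),(255,0,255))
  for y in range(0,I.shape[0],80): cv2.putText(I,str(y0+y//4),(0,y+4),0,.35,(255,0,255));cv2.line(I,(24,y),(30,y),(255,0,255))
grid(A,170,165);grid(B,225,125)
cv2.imwrite('pics/ca.png',A);cv2.imwrite('pics/cb.png',B)
E
```

```text
(no output)
```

View pics/ca.png

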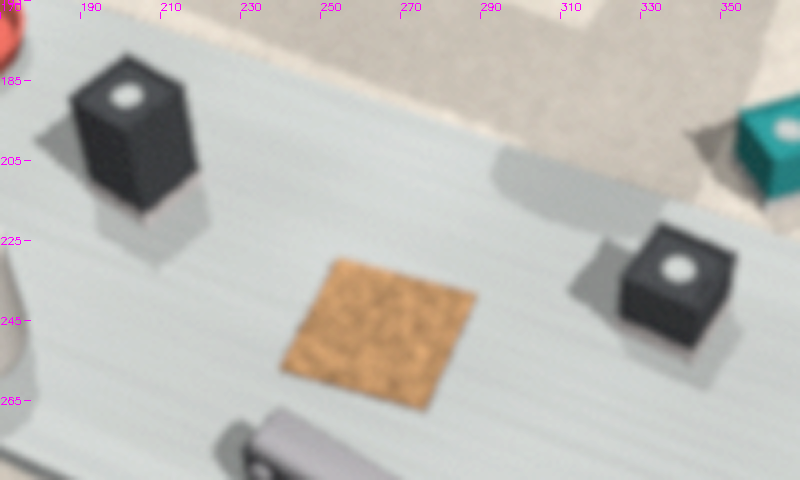

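View pics/cb.png

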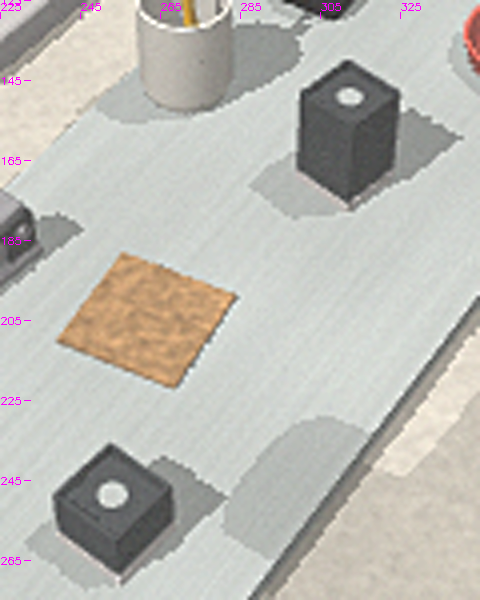

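```bash
python3 - <<'E'
from h import *
_,a=load('s0');_,b=load('d0')
S=lambda u,v:(a,((u+.5)/4-.5+170,(v+.5)/4-.5+165))
D=lambda u,v:(b,((u+.5)/4-.5+225,(v+.5)/4-.5+125))
def r(n,s,d):
  x,e=tri([S(*s),D(*d)]);print(n,x.round(4),np.round(e,4))
  return x
r('tall spot',(127,96),(350,96)); r('short spot',(679,268),(113,495))
# pad corners: world match: scene looks -x; 
sc=[(335,259),(476,294),(424,410),(282,370)];sd=[(122,253),(237,296),(177,388),(57,341)]
print([atz(*S(*p),.027).round(3) for p in sc]);print([atz(*D(*p),.027).round(3) for p in sd])
print('top',[atz(*S(*p),.108).round(3) for p in [(128,54),(72,98),(184,86)]],[atz(*D(*p),.108).round(3) for p in [(348,60),(299,100),(400,97)]])
print('bot',[atz(*S(*p),.024).round(3) for p in [(143,212),(198,168)]],[atz(*D(*p),.024).round(3) for p in [(350,203),(297,165),(397,157)]])
print('pencil bot',atz(*D(185,108),.024))
E
```

```text
tall spot [ 0.5643 -0.1466  0.1037] [0.0007 0.0007]
short spot [0.5109 0.1932 0.0671] [0.0002 0.0002]
[array([ 0.565, -0.006,  0.027]), array([0.55 , 0.083, 0.027]), array([0.639, 0.096, 0.027]), array([0.651, 0.01 , 0.027])]
[array([0.651, 0.009, 0.027]), array([ 0.561, -0.005,  0.027]), array([0.547, 0.083, 0.027]), array([0.637, 0.097, 0.027])]
top [array([ 0.537, -0.164,  0.108]), array([ 0.585, -0.171,  0.108]), array([ 0.545, -0.117,  0.108])] [array([ 0.584, -0.175,  0.108]), array([ 0.589, -0.12 ,  0.108]), array([ 0.533, -0.162,  0.108])]
bot [array([ 0.583, -0.136,  0.024]), array([ 0.535, -0.127,  0.024])] [array([ 0.547, -0.128,  0.024]), array([ 0.6  , -0.139,  0.024]), array([ 0.544, -0.189,  0.024])]
pencil bot [ 0.70628695 -0.14167377  0.024     ]
```

In the scene crop the tall cup is at (127,96) and reads base-up, about 84 mm tall. It has a pale band at its bottom edge and sits right of the pad from the robot's side. The short cup is at (679,268) and the pad at (380,333). The side crop agrees, with the tall cup at (350,96), the short cup at (113,495) and the pad at (148,320).

Plan:
1. Grip the tall cup from above, with the tool tilted towards −y.
2. Turn it 90° and lay it down with the mouth towards +y.
3. Regrip it and turn another 90° so it stands mouth-up on the pad.

```bash
cat >> h.py <<'E'
from scipy.spatial.transform import Rotation as Ro
def pose(g,t,s,psi=-10,ov=.006):
    """g: grasp point; t: tilt deg towards +y'; returns tcp, Rot"""
    p=np.radians(psi);t=np.radians(t);xp=np.array([np.cos(p),np.sin(p),0]);yp=np.array([-np.sin(p),np.cos(p),0])
    x=yp*np.sin(t)-np.array([0,0,1])*np.cos(t);y=s*xp
    return np.array(g)-ov*x, Ro.from_matrix(np.c_[x,y,np.cross(x,y)])
def delta(g,t,s,psi=-10,st=None):
    st=st or ctrl.get_state();p,R=pose(g,t,s,psi)
    w=(R*Ro.from_quat(st['tcp_rot']).inv()).as_rotvec()
    print('dpos',(p-st['eef_pos']).round(4),'drot',(w/np.pi).round(4),'deg',np.degrees(np.linalg.norm(w)).round(1))
E
python3 - <<'E'
from h import *
s=ctrl.get_state();print(Ro.from_quat(s['tcp_rot']).as_matrix().round(3))
for k in(1,-1):
  delta((.564,-.12,.32),0,k)
  delta((.564,-.12,.32),-27,k)
_,a=load('s0');_,b=load('d0')
sc=[(335,259),(476,294),(424,410),(282,370)];sd=[(237,296),(177,388),(57,341),(122,253)]
X=[tri([(a,((p[0]+.5)/4-.5+170,(p[1]+.5)/4-.5+165)),(b,((q[0]+.5)/4-.5+225,(q[1]+.5)/4-.5+125))])[0] for p,q in zip(sc,sd)]
print(np.round(X,4),np.mean(X,0))
E
```

```text
[[-0.     0.228 -0.974]
 [ 0.002 -0.974 -0.228]
 [-1.    -0.002 -0.   ]]
dpos [0.4103 0.5368 0.0708] drot [-0.0005 -0.0004  0.3713] deg 66.8
dpos [0.4107 0.5395 0.0701] drot [-0.1158  0.1087  0.3642] deg 71.5
dpos [0.4103 0.5368 0.0708] drot [-4.000e-04  5.000e-04 -6.287e-01] deg 113.2
dpos [0.4107 0.5395 0.0701] drot [-0.1221 -0.128  -0.6154] deg 115.3
[[ 0.5625 -0.0073  0.0241]
 [ 0.5484  0.0819  0.0244]
 [ 0.6382  0.0959  0.0254]
 [ 0.6508  0.0093  0.0267]] [0.599958   0.04495039 0.02515933]
```

Call:
play_rows:
  targets:
    - {"delta_pos": [0.05, 0.05, 0.07], "delta_rot": [0, 0, 0.03], "claw": 85}
    - {"delta_pos": [0.41, 0.54, 0.1], "delta_rot": [0, 0, 0.371], "claw": 85}
    - {"delta_pos": [0.41, 0.54, 0.1], "delta_rot": [0, 0, 0.371], "claw": 85}
    - {"delta_pos": [0.41, 0.54, 0.1], "delta_rot": [0, 0, 0.371], "claw": 85}
    - {"delta_pos": [0.41, 0.54, 0.1], "delta_rot": [0, 0, 0.371], "claw": 85}
    - {"delta_pos": [0.41, 0.54, 0.1], "delta_rot": [0, 0, 0.371], "claw": 85}
    - {"delta_pos": [0.41, 0.54, 0.1], "delta_rot": [0, 0, 0.371], "claw": 85}
    - {"delta_pos": [0.41, 0.54, 0.1], "delta_rot": [0, 0, 0.371], "claw": 85}
    - {"delta_pos": [0.41, 0.54, 0.1], "delta_rot": [0, 0, 0.371], "claw": 85}
    - {"delta_pos": [0.41, 0.54, 0.1], "delta_rot": [0, 0, 0.371], "claw": 85}
    - {"delta_pos": [0.41, 0.54, 0.1], "delta_rot": [0, 0, 0.371], "claw": 85}
    - {"delta_pos": [0.41, 0.54, 0.1], "delta_rot": [0, 0, 0.371], "claw": 85}
    - {"delta_pos": [0.41, 0.54, 0.1], "delta_rot": [0, 0, 0.371], "claw": 85}
    - {"delta_pos": [0.41, 0.54, 0.1], "delta_rot": [0, 0, 0.371], "claw": 85}
    - {"delta_pos": [0.41, 0.54, 0.1], "delta_rot": [0, 0, 0.371], "claw": 85}
    - {"delta_pos": [0.41, 0.54, 0.1], "delta_rot": [0, 0, 0.371], "claw": 85}
    - {"delta_pos": [0.41, 0.54, 0.1], "delta_rot": [0, 0, 0.371], "claw": 85}
    - {"delta_pos": [0.41, 0.54, 0.1], "delta_rot": [0, 0, 0.371], "claw": 85}
    - {"delta_pos": [0.41, 0.54, 0.1], "delta_rot": [0, 0, 0.371], "claw": 85}
    - {"delta_pos": [0.41, 0.54, 0.1], "delta_rot": [0, 0, 0.371], "claw": 85}

```text
time: 1.82
eef_pos: [0.5634, -0.1169, 0.3546]
tcp_rot: [-0.541, -0.455, 0.543, -0.454]
contact_force: [0.7, -0.4, 1.0]
opening: 0.996
```

```bash
python3 - <<'E'
from h import *
s=ctrl.get_state();print(s['time'],s['qpos'].round(3),s['eef_pos'])
im,c=snap('wrist','w1')
cv2.imwrite('pics/w1v.png',cv2.convertScaleAbs(im,alpha=1.4,beta=10))
# predicted
p=np.radians(-10);ex=np.array([np.cos(p),np.sin(p),0]);ey=np.array([-np.sin(p),np.cos(p),0])
C=np.array([.564,-.1466,.108]);print(proj(c,[C]+[C+.025*(a*ex+b*ey) for a,b in((1,1),(1,-1),(-1,-1),(-1,1))]).round(0).tolist())
for t in(-27,):
  delta((.564,-.147,.18),t,1);delta((.564,-.147,.085),t,1)
E
```

```text
1.8167 [-3.810e-01  9.000e-03  1.709e+00 -1.000e-03  1.427e+00 -2.050e-01] [ 0.56338842 -0.11692979  0.35463037]
[[283.0, 199.0], [308.0, 175.0], [307.0, 222.0], [259.0, 222.0], [258.0, 175.0]]
dpos [ 0.0013 -0.0269 -0.1693] drot [-0.1479  0.0253  0.0008] deg 27.0
dpos [ 0.0013 -0.0269 -0.2643] drot [-0.1479  0.0253  0.0008] deg 27.0
```

View pics/w1v.png

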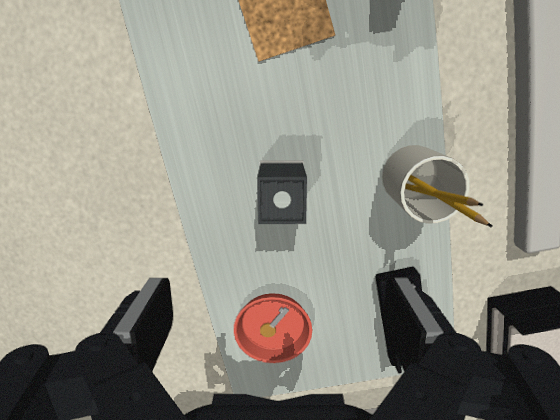

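The wrist view shows the tall cup's spot at (283,199) and its top square at x 259–306, exactly where my estimate projects. The pencil cup at (435,190) is clear. I'll go in tilted and grip.

Call:
play_rows:
  targets:
    - {"delta_pos": [0.001, -0.027, -0.15], "delta_rot": [-0.148, 0.025, 0.001], "claw": 85}
    - {"delta_pos": [0.001, -0.027, -0.15], "delta_rot": [-0.148, 0.025, 0.001], "claw": 85}
    - {"delta_pos": [0.001, -0.027, -0.15], "delta_rot": [-0.148, 0.025, 0.001], "claw": 85}
    - {"delta_pos": [0.001, -0.027, -0.15], "delta_rot": [-0.148, 0.025, 0.001], "claw": 85}
    - {"delta_pos": [0.001, -0.027, -0.15], "delta_rot": [-0.148, 0.025, 0.001], "claw": 85}
    - {"delta_pos": [0.001, -0.027, -0.17], "delta_rot": [-0.148, 0.025, 0.001], "claw": 85}
    - {"delta_pos": [0.001, -0.027, -0.17], "delta_rot": [-0.148, 0.025, 0.001], "claw": 85}
    - {"delta_pos": [0.001, -0.027, -0.2], "delta_rot": [-0.148, 0.025, 0.001], "claw": 85}
    - {"delta_pos": [0.001, -0.027, -0.23], "delta_rot": [-0.148, 0.025, 0.001], "claw": 85}
    - {"delta_pos": [0.001, -0.027, -0.25], "delta_rot": [-0.148, 0.025, 0.001], "claw": 85}
    - {"delta_pos": [0.001, -0.027, -0.265], "delta_rot": [-0.148, 0.025, 0.001], "claw": 85}
    - {"delta_pos": [0.001, -0.027, -0.265], "delta_rot": [-0.148, 0.025, 0.001], "claw": 85}
    - {"delta_pos": [0.001, -0.027, -0.265], "delta_rot": [-0.148, 0.025, 0.001], "claw": 85}

```text
time: 2.95
eef_pos: [0.5647, -0.1454, 0.091]
tcp_rot: [-0.401, -0.335, 0.653, -0.548]
contact_force: [0.6, -0.0, 0.2]
opening: 0.991
```

```bash
python3 - <<'E'
from h import *
s=ctrl.get_state();print(s['qpos'].round(3),s['contact_force'].round(1))
delta((.564,-.147,.083),-27,1)
E
```

```text
[-0.251  0.317  1.921 -0.589  0.953  0.284] [ 0.6 -0.   0.2]
dpos [-0.0003  0.001  -0.0027] drot [0.0002 0.0005 0.0001] deg 0.1
```

Call:
play_rows:
  targets:
    - {"delta_pos": [0, 0, 0], "delta_rot": [0, 0, 0], "claw": 42}
    - {"delta_pos": [0, 0, 0], "delta_rot": [0, 0, 0], "claw": 42}
    - {"delta_pos": [0, 0, 0], "delta_rot": [0, 0, 0], "claw": 42}
    - {"delta_pos": [0, 0, 0], "delta_rot": [0, 0, 0], "claw": 42}
    - {"delta_pos": [0, 0, 0], "delta_rot": [0, 0, 0], "claw": 42}
    - {"delta_pos": [0, 0, 0], "delta_rot": [0, 0, 0], "claw": 42}
    - {"delta_pos": [0, 0, 0], "delta_rot": [0, 0, 0], "claw": 42}
    - {"delta_pos": [0, 0, 0], "delta_rot": [0, 0, 0], "claw": 42}
    - {"delta_pos": [0, 0, 0], "delta_rot": [0, 0, 0], "claw": 42}
    - {"delta_pos": [0, 0, 0], "delta_rot": [0, 0, 0], "claw": 42}
    - {"delta_pos": [0, 0, 0.03], "delta_rot": [0, 0, 0], "claw": 42}
    - {"delta_pos": [0, 0, 0.06], "delta_rot": [0, 0, 0], "claw": 42}
    - {"delta_pos": [0, 0, 0.09], "delta_rot": [0, 0, 0], "claw": 42}
    - {"delta_pos": [0, 0, 0.09], "delta_rot": [0, 0, 0], "claw": 42}
    - {"delta_pos": [0, 0, 0.09], "delta_rot": [0, 0, 0], "claw": 42}
  newtons: 70

```text
time: 4.2
eef_pos: [0.566, -0.1454, 0.1834]
tcp_rot: [-0.402, -0.334, 0.652, -0.549]
contact_force: [-0.4, -0.0, -1.0]
opening: 0.575
```

```bash
python3 - <<'E'
from h import *
s=ctrl.get_state();print(s['opening']*85.4,s['qpos'].round(3),s['contact_force'].round(2))
# cup centre is .017 below grasp pt along cup axis -> after laying, centre is +.017 along y'
p=np.radians(-10);ey=np.array([-np.sin(p),np.cos(p),0])
C=np.array([.555,-.095,.049])
g=C-ey*(.083-.066)
for z in(.15,.0,-.001): delta(g+[0,0,z],63,1)
E
```

```text
49.12167299692493 [-0.251  0.187  1.883 -0.535  1.09   0.182] [-0.37 -0.01 -1.  ]
dpos [-0.0148  0.0284  0.0184] drot [ 0.4927 -0.0852  0.0017] deg 90.0
dpos [-0.0148  0.0284 -0.1316] drot [ 0.4927 -0.0852  0.0017] deg 90.0
dpos [-0.0148  0.0284 -0.1326] drot [ 0.4927 -0.0852  0.0017] deg 90.0
```

Call:
play_rows:
  targets:
    - {"delta_pos": [-0.015, 0.028, 0.03], "delta_rot": [0.04, -0.007, 0], "claw": 42}
    - {"delta_pos": [-0.015, 0.028, 0.03], "delta_rot": [0.08, -0.014, 0], "claw": 42}
    - {"delta_pos": [-0.015, 0.028, 0.03], "delta_rot": [0.12, -0.021, 0], "claw": 42}
    - {"delta_pos": [-0.015, 0.028, 0.03], "delta_rot": [0.16, -0.028, 0], "claw": 42}
    - {"delta_pos": [-0.015, 0.028, 0.03], "delta_rot": [0.2, -0.035, 0], "claw": 42}
    - {"delta_pos": [-0.015, 0.028, 0.03], "delta_rot": [0.24, -0.042, 0], "claw": 42}
    - {"delta_pos": [-0.015, 0.028, 0.03], "delta_rot": [0.28, -0.049, 0], "claw": 42}
    - {"delta_pos": [-0.015, 0.028, 0.03], "delta_rot": [0.32, -0.056, 0.001], "claw": 42}
    - {"delta_pos": [-0.015, 0.028, 0.03], "delta_rot": [0.36, -0.063, 0.001], "claw": 42}
    - {"delta_pos": [-0.015, 0.028, 0.03], "delta_rot": [0.4, -0.07, 0.001], "claw": 42}
    - {"delta_pos": [-0.015, 0.028, 0.03], "delta_rot": [0.44, -0.077, 0.001], "claw": 42}
    - {"delta_pos": [-0.015, 0.028, 0.03], "delta_rot": [0.493, -0.085, 0.002], "claw": 42}
    - {"delta_pos": [-0.015, 0.028, 0.03], "delta_rot": [0.493, -0.085, 0.002], "claw": 42}
    - {"delta_pos": [-0.015, 0.028, 0.03], "delta_rot": [0.493, -0.085, 0.002], "claw": 42}
    - {"delta_pos": [-0.015, 0.028, 0.03], "delta_rot": [0.493, -0.085, 0.002], "claw": 42}
    - {"delta_pos": [-0.015, 0.028, 0.03], "delta_rot": [0.493, -0.085, 0.002], "claw": 42}
    - {"delta_pos": [-0.015, 0.028, 0.03], "delta_rot": [0.493, -0.085, 0.002], "claw": 42}

```text
time: 5.62
eef_pos: [0.5511, -0.117, 0.2138]
tcp_rot: [0.744, 0.626, -0.179, 0.151]
contact_force: [0.5, -1.2, -1.2]
opening: 0.578
```

```bash
python3 - <<'E'
from h import *
s=ctrl.get_state();print(s['opening']*85.4,s['qpos'].round(3),s['contact_force'].round(2))
p=np.radians(-10);ey=np.array([-np.sin(p),np.cos(p),0])
C=np.array([.555,-.095,.049]); g=C-ey*.017
delta(g,63,1)
a,_=snap('scene','s2');b,_=snap('side','d2')
A=a[100:290,100:400];B=b[60:290,200:460]
I=np.hstack([cv2.resize(A,(400,253)),cv2.resize(B,(400,354))[:253]]) if 0 else np.hstack([cv2.resize(a[60:310,80:380],(400,333)),cv2.resize(b[40:290,180:480],(400,333))])
cv2.imwrite('pics/m2.png',cv2.convertScaleAbs(I,alpha=1.4,beta=10))
E
```

```text
49.40268383650414 [-0.713  0.319  1.863  0.877  1.685 -0.786] [ 0.48 -1.17 -1.16]
dpos [-0.     0.    -0.162] drot [ 0.0003  0.0002 -0.0005] deg 0.1
```

View pics/m2.png

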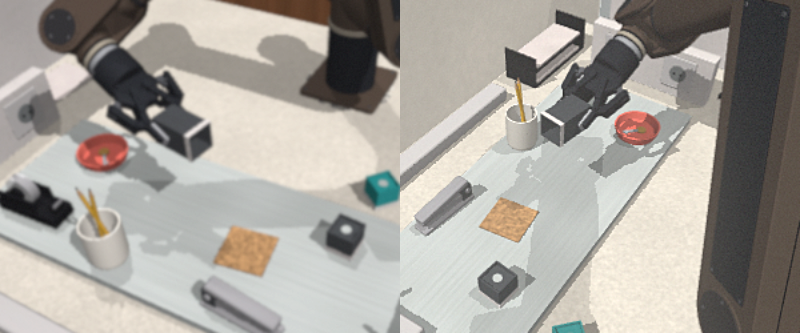

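The picture shows the cup held level, with its pale mouth facing +y at (185,130) in the left half. Pencil cup, dish and short cup are all clear of it. Lowering it to the shelf.

Call:
play_rows:
  targets:
    - {"delta_pos": [0, 0, -0.035], "delta_rot": [0, 0, 0], "claw": 42}
    - {"delta_pos": [0, 0, -0.07], "delta_rot": [0, 0, 0], "claw": 42}
    - {"delta_pos": [0, 0, -0.105], "delta_rot": [0, 0, 0], "claw": 42}
    - {"delta_pos": [0, 0, -0.13], "delta_rot": [0, 0, 0], "claw": 42}
    - {"delta_pos": [0, 0, -0.145], "delta_rot": [0, 0, 0], "claw": 42}
    - {"delta_pos": [0, 0, -0.152], "delta_rot": [0, 0, 0], "claw": 42}
    - {"delta_pos": [0, 0, -0.156], "delta_rot": [0, 0, 0], "claw": 42}
    - {"delta_pos": [0, 0, -0.158], "delta_rot": [0, 0, 0], "claw": 42}
    - {"delta_pos": [0, 0, -0.16], "delta_rot": [0, 0, 0], "claw": 42}
    - {"delta_pos": [0, 0, -0.16], "delta_rot": [0, 0, 0], "claw": 42}
    - {"delta_pos": [0, 0, -0.16], "delta_rot": [0, 0, 0], "claw": 42}

```text
time: 6.63
eef_pos: [0.5518, -0.1174, 0.0552]
tcp_rot: [0.744, 0.625, -0.178, 0.152]
contact_force: [-1.2, -0.7, -1.5]
opening: 0.575
```

Call:
play_rows:
  targets:
    - {"delta_pos": [0, 0, -0.002], "delta_rot": [0, 0, 0], "claw": 42}
    - {"delta_pos": [0, 0, -0.004], "delta_rot": [0, 0, 0], "claw": 42}
    - {"delta_pos": [0, 0, -0.004], "delta_rot": [0, 0, 0], "claw": 42}

```text
time: 6.88
eef_pos: [0.5523, -0.1178, 0.0523]
tcp_rot: [0.745, 0.625, -0.177, 0.152]
contact_force: [0.9, -0.6, 2.8]
opening: 0.574
```

Call:
play_rows:
  targets:
    - {"delta_pos": [0, 0, 0], "delta_rot": [0, 0, 0], "claw": 85}
    - {"delta_pos": [0, 0, 0], "delta_rot": [0, 0, 0], "claw": 85}
    - {"delta_pos": [0, 0, 0], "delta_rot": [0, 0, 0], "claw": 85}
    - {"delta_pos": [0, 0, 0], "delta_rot": [0, 0, 0], "claw": 85}
    - {"delta_pos": [0, 0, 0], "delta_rot": [0, 0, 0], "claw": 85}
    - {"delta_pos": [0, 0, 0], "delta_rot": [0, 0, 0], "claw": 85}
    - {"delta_pos": [0, 0, 0], "delta_rot": [0, 0, 0], "claw": 85}
    - {"delta_pos": [0, 0, 0], "delta_rot": [0, 0, 0], "claw": 85}
    - {"delta_pos": [-0.005, -0.026, 0.014], "delta_rot": [0, 0, 0], "claw": 85}
    - {"delta_pos": [-0.009, -0.053, 0.027], "delta_rot": [0, 0, 0], "claw": 85}
    - {"delta_pos": [-0.014, -0.079, 0.041], "delta_rot": [0, 0, 0], "claw": 85}
    - {"delta_pos": [-0.014, -0.079, 0.08], "delta_rot": [0, 0, 0], "claw": 85}
    - {"delta_pos": [-0.014, -0.079, 0.12], "delta_rot": [0, 0, 0], "claw": 85}
    - {"delta_pos": [-0.014, -0.079, 0.16], "delta_rot": [0, 0, 0], "claw": 85}
    - {"delta_pos": [-0.014, -0.079, 0.2], "delta_rot": [0, 0, 0], "claw": 85}
    - {"delta_pos": [-0.014, -0.079, 0.2], "delta_rot": [0, 0, 0], "claw": 85}

```text
time: 8.22
eef_pos: [0.5407, -0.1988, 0.2615]
tcp_rot: [0.745, 0.623, -0.175, 0.159]
contact_force: [1.8, -1.7, 1.5]
opening: 0.992
```

```bash
python3 - <<'E'
from h import *
s=ctrl.get_state();print(s['time'],s['opening']*85.4,s['qpos'].round(3),s['contact_force'].round(2))
a,_=snap('scene','s3');b,_=snap('side','d3')
A=cv2.resize(a[165:265,180:280],None,fx=4,fy=4,interpolation=cv2.INTER_CUBIC)
B=cv2.resize(b[125:225,245:345],None,fx=4,fy=4,interpolation=cv2.INTER_CUBIC)
cv2.imwrite('pics/m3.png',cv2.convertScaleAbs(np.hstack([A,B]),alpha=1.5,beta=15))
p=np.radians(-10);ey=np.array([-np.sin(p),np.cos(p),0])
C=np.array([.555,-.095,.049]); delta(C+[0,0,.18],-27,1)
E
```

```text
8.2167 84.68004169997911 [-0.822  0.326  1.751  0.824  1.814 -0.784] [ 1.82 -1.73  1.45]
dpos [ 0.0166  0.1051 -0.0202] drot [-0.4907  0.0885 -0.0027] deg 89.8
```

View pics/m3.png

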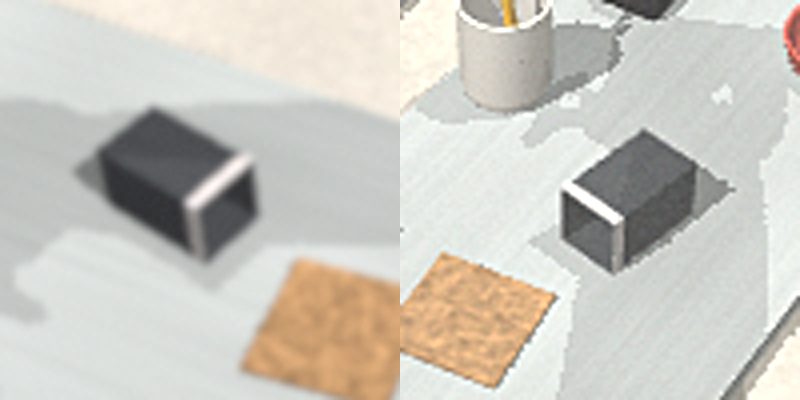

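The cup lies flat with its pale mouth facing the pad, at (220,180) left and (590,215) right. Next I measure its top corners.

```bash
python3 - <<'E'
from h import *
_,a=load('s3');_,b=load('d3')
sc=[(153,107),(99,152),(188,203),(255,153)];sd=[(295,165),(243,130),(162,184),(221,218)]
X=[tri([(a,((p[0]+.5)/4-.5+180,(p[1]+.5)/4-.5+165)),(b,((q[0]+.5)/4-.5+245,(q[1]+.5)/4-.5+125))])[0] for p,q in zip(sc,sd)]
X=np.array(X);print(X.round(4),X.mean(0).round(4))
d=(X[2]+X[3]-X[0]-X[1])/2;print(np.linalg.norm(d),np.degrees(np.arctan2(-d[0],d[1])))
m=X.mean(0);y=d/np.linalg.norm(d);y[2]=0
# grip point 8mm mouth-ward of centre
g=np.array([m[0],m[1],.049])+.008*y
for z in(.15,.0): delta(g+[0,0,z],-27,1,np.degrees(np.arctan2(-d[0],d[1])))
E
```

```text
[[ 0.5289 -0.127   0.0727]
 [ 0.5775 -0.1342  0.0737]
 [ 0.5924 -0.0572  0.0766]
 [ 0.5391 -0.0466  0.0793]] [ 0.5595 -0.0913  0.0755]
0.07984103276946859 -9.069604974477713
dpos [ 0.0223  0.1168 -0.0502] drot [-0.4914  0.0845  0.0013] deg 89.8
dpos [ 0.0223  0.1168 -0.2002] drot [-0.4914  0.0845  0.0013] deg 89.8
```

Call:
play_rows:
  targets:
    - {"delta_pos": [0.022, 0.117, -0.01], "delta_rot": [-0.04, 0.007, 0], "claw": 85}
    - {"delta_pos": [0.022, 0.117, -0.01], "delta_rot": [-0.08, 0.014, 0], "claw": 85}
    - {"delta_pos": [0.022, 0.117, -0.01], "delta_rot": [-0.12, 0.021, 0], "claw": 85}
    - {"delta_pos": [0.022, 0.117, -0.01], "delta_rot": [-0.16, 0.028, 0], "claw": 85}
    - {"delta_pos": [0.022, 0.117, -0.01], "delta_rot": [-0.2, 0.034, 0.001], "claw": 85}
    - {"delta_pos": [0.022, 0.117, -0.01], "delta_rot": [-0.24, 0.041, 0.001], "claw": 85}
    - {"delta_pos": [0.022, 0.117, -0.01], "delta_rot": [-0.28, 0.048, 0.001], "claw": 85}
    - {"delta_pos": [0.022, 0.117, -0.01], "delta_rot": [-0.32, 0.055, 0.001], "claw": 85}
    - {"delta_pos": [0.022, 0.117, -0.01], "delta_rot": [-0.36, 0.062, 0.001], "claw": 85}
    - {"delta_pos": [0.022, 0.117, -0.01], "delta_rot": [-0.4, 0.069, 0.001], "claw": 85}
    - {"delta_pos": [0.022, 0.117, -0.01], "delta_rot": [-0.491, 0.084, 0.001], "claw": 85}
    - {"delta_pos": [0.022, 0.117, -0.03], "delta_rot": [-0.491, 0.084, 0.001], "claw": 85}
    - {"delta_pos": [0.022, 0.117, -0.05], "delta_rot": [-0.491, 0.084, 0.001], "claw": 85}
    - {"delta_pos": [0.022, 0.117, -0.08], "delta_rot": [-0.491, 0.084, 0.001], "claw": 85}
    - {"delta_pos": [0.022, 0.117, -0.11], "delta_rot": [-0.491, 0.084, 0.001], "claw": 85}
    - {"delta_pos": [0.022, 0.117, -0.13], "delta_rot": [-0.491, 0.084, 0.001], "claw": 85}
    - {"delta_pos": [0.022, 0.117, -0.13], "delta_rot": [-0.491, 0.084, 0.001], "claw": 85}
    - {"delta_pos": [0.022, 0.117, -0.13], "delta_rot": [-0.491, 0.084, 0.001], "claw": 85}

```text
time: 9.82
eef_pos: [0.559, -0.0802, 0.1217]
tcp_rot: [-0.396, -0.341, 0.649, -0.552]
contact_force: [0.1, 0.2, 0.6]
opening: 0.989
```

```bash
python3 - <<'E'
from h import *
s=ctrl.get_state();print(s['qpos'].round(3),s['contact_force'].round(2))
p=np.radians(-9.5);y=np.array([-np.sin(p),np.cos(p),0])
g=np.array([.559,-.092,.053])+.008*y
delta(g,-27,1,-9.5)
E
```

```text
[-0.141  0.255  1.931 -0.552  1.042  0.32 ] [0.14 0.23 0.57]
dpos [ 0.0018 -0.0012 -0.0633] drot [-0.0007 -0.0015 -0.0026] deg 0.5
```

Call:
play_rows:
  targets:
    - {"delta_pos": [0.002, -0.001, -0.025], "delta_rot": [0, 0, -0.002], "claw": 85}
    - {"delta_pos": [0.002, -0.001, -0.05], "delta_rot": [0, 0, -0.002], "claw": 85}
    - {"delta_pos": [0.002, -0.001, -0.063], "delta_rot": [0, 0, -0.002], "claw": 85}
    - {"delta_pos": [0.002, -0.001, -0.063], "delta_rot": [0, 0, -0.002], "claw": 85}
    - {"delta_pos": [0.002, -0.001, -0.063], "delta_rot": [0, 0, -0.002], "claw": 85}
    - {"delta_pos": [0.002, -0.001, -0.063], "delta_rot": [0, 0, -0.002], "claw": 42}
    - {"delta_pos": [0.002, -0.001, -0.063], "delta_rot": [0, 0, -0.002], "claw": 42}
    - {"delta_pos": [0.002, -0.001, -0.063], "delta_rot": [0, 0, -0.002], "claw": 42}
    - {"delta_pos": [0.002, -0.001, -0.063], "delta_rot": [0, 0, -0.002], "claw": 42}
    - {"delta_pos": [0.002, -0.001, -0.063], "delta_rot": [0, 0, -0.002], "claw": 42}
    - {"delta_pos": [0.002, -0.001, -0.063], "delta_rot": [0, 0, -0.002], "claw": 42}
    - {"delta_pos": [0.002, -0.001, -0.063], "delta_rot": [0, 0, -0.002], "claw": 42}
    - {"delta_pos": [0.002, -0.001, -0.063], "delta_rot": [0, 0, -0.002], "claw": 42}
    - {"delta_pos": [0.002, -0.001, -0.063], "delta_rot": [0, 0, -0.002], "claw": 42}
    - {"delta_pos": [0.002, -0.001, -0.063], "delta_rot": [0, 0, -0.002], "claw": 42}
    - {"delta_pos": [0.002, -0.001, -0.03], "delta_rot": [0, 0, -0.002], "claw": 42}
    - {"delta_pos": [0.002, -0.001, 0.01], "delta_rot": [0, 0, -0.002], "claw": 42}
    - {"delta_pos": [0.002, -0.001, 0.05], "delta_rot": [0, 0, -0.002], "claw": 42}
    - {"delta_pos": [0.002, -0.001, 0.08], "delta_rot": [0, 0, -0.002], "claw": 42}
    - {"delta_pos": [0.002, -0.001, 0.08], "delta_rot": [0, 0, -0.002], "claw": 42}

```text
time: 11.48
eef_pos: [0.5647, -0.0818, 0.21]
tcp_rot: [-0.401, -0.335, 0.648, -0.553]
contact_force: [1.0, -0.3, -1.0]
opening: 0.576
```

```bash
python3 - <<'E'
from h import *
s=ctrl.get_state();print(s['opening']*85.4,s['contact_force'].round(2))
p=np.radians(-9.5);y=np.array([-np.sin(p),np.cos(p),0])
g=np.array([.600,.045,.077])-.004*y
for z in(.12,0): delta(g+[0,0,z],63,1,-9.5)
E
```

```text
49.210179143277934 [ 0.98 -0.3  -0.96]
dpos [ 0.0337  0.1176 -0.0103] drot [ 0.4934 -0.0796  0.0016] deg 90.0
dpos [ 0.0337  0.1176 -0.1303] drot [ 0.4934 -0.0796  0.0016] deg 90.0
```

Call:
play_rows:
  targets:
    - {"delta_pos": [0.003, 0.01, 0.01], "delta_rot": [0.04, -0.006, 0], "claw": 42}
    - {"delta_pos": [0.006, 0.02, 0.01], "delta_rot": [0.08, -0.013, 0], "claw": 42}
    - {"delta_pos": [0.009, 0.03, 0.01], "delta_rot": [0.12, -0.019, 0], "claw": 42}
    - {"delta_pos": [0.012, 0.04, 0.01], "delta_rot": [0.16, -0.026, 0], "claw": 42}
    - {"delta_pos": [0.015, 0.05, 0.01], "delta_rot": [0.2, -0.032, 0], "claw": 42}
    - {"delta_pos": [0.018, 0.06, 0.01], "delta_rot": [0.24, -0.039, 0], "claw": 42}
    - {"delta_pos": [0.021, 0.07, 0.01], "delta_rot": [0.28, -0.045, 0], "claw": 42}
    - {"delta_pos": [0.024, 0.08, 0.01], "delta_rot": [0.32, -0.052, 0.001], "claw": 42}
    - {"delta_pos": [0.027, 0.09, 0.01], "delta_rot": [0.36, -0.058, 0.001], "claw": 42}
    - {"delta_pos": [0.03, 0.1, 0.01], "delta_rot": [0.4, -0.065, 0.001], "claw": 42}
    - {"delta_pos": [0.032, 0.11, 0.01], "delta_rot": [0.44, -0.071, 0.001], "claw": 42}
    - {"delta_pos": [0.034, 0.118, 0], "delta_rot": [0.493, -0.08, 0.002], "claw": 42}
    - {"delta_pos": [0.034, 0.118, -0.04], "delta_rot": [0.493, -0.08, 0.002], "claw": 42}
    - {"delta_pos": [0.034, 0.118, -0.07], "delta_rot": [0.493, -0.08, 0.002], "claw": 42}
    - {"delta_pos": [0.034, 0.118, -0.095], "delta_rot": [0.493, -0.08, 0.002], "claw": 42}
    - {"delta_pos": [0.034, 0.118, -0.11], "delta_rot": [0.493, -0.08, 0.002], "claw": 42}
    - {"delta_pos": [0.034, 0.118, -0.11], "delta_rot": [0.493, -0.08, 0.002], "claw": 42}
    - {"delta_pos": [0.034, 0.118, -0.11], "delta_rot": [0.493, -0.08, 0.002], "claw": 42}
    - {"delta_pos": [0.034, 0.118, -0.11], "delta_rot": [0.493, -0.08, 0.002], "claw": 42}

```text
time: 13.07
eef_pos: [0.5991, 0.036, 0.1007]
tcp_rot: [0.742, 0.628, -0.178, 0.152]
contact_force: [0.7, -0.3, -0.5]
opening: 0.574
```

```bash
python3 - <<'E'
from h import *
s=ctrl.get_state();print(s['opening']*85.4,s['contact_force'].round(2),s['qpos'].round(2))
p=np.radians(-9.5);y=np.array([-np.sin(p),np.cos(p),0])
g=np.array([.600,.045,.077])-.004*y
delta(g,63,1,-9.5)
a,_=snap('scene','s4');b,_=snap('side','d4')
A=cv2.resize(a[180:280,210:310],None,fx=4,fy=4,interpolation=cv2.INTER_CUBIC)
B=cv2.resize(b[130:230,220:320],None,fx=4,fy=4,interpolation=cv2.INTER_CUBIC)
cv2.imwrite('pics/m4.png',cv2.convertScaleAbs(np.hstack([A,B]),alpha=1.5,beta=15))
E
```

```text
49.05548063335647 [ 0.69 -0.35 -0.53] [-0.45  0.48  1.91  1.05  1.41 -0.84]
dpos [-0.0007 -0.0002 -0.021 ] drot [0.0005 0.0007 0.0001] deg 0.2
```

View pics/m4.png

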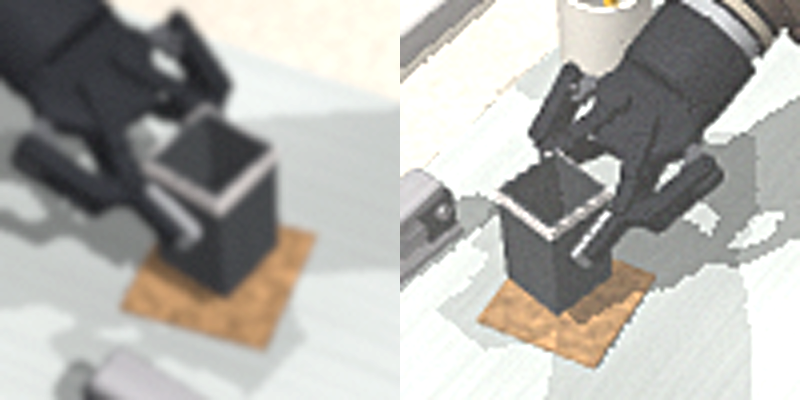

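The cup is mouth-up above the pad and looks upright, with its rim at (213,160) left and (555,195) right and its bottom corner over the pad. Lowering gently now.

Call:
play_rows:
  targets:
    - {"delta_pos": [0, 0, -0.01], "delta_rot": [0, 0, 0], "claw": 42}
    - {"delta_pos": [0, 0, -0.015], "delta_rot": [0, 0, 0], "claw": 42}
    - {"delta_pos": [0, 0, -0.018], "delta_rot": [0, 0, 0], "claw": 42}
    - {"delta_pos": [0, 0, -0.02], "delta_rot": [0, 0, 0], "claw": 42}
    - {"delta_pos": [0, 0, -0.02], "delta_rot": [0, 0, 0], "claw": 42}
    - {"delta_pos": [0, 0, -0.02], "delta_rot": [0, 0, 0], "claw": 42}

```text
time: 13.67
eef_pos: [0.5995, 0.0359, 0.0814]
tcp_rot: [0.742, 0.628, -0.177, 0.153]
contact_force: [-0.7, 0.2, -1.5]
opening: 0.579
```

Call:
play_rows:
  targets:
    - {"delta_pos": [0, 0, -0.001], "delta_rot": [0, 0, 0], "claw": 42}
    - {"delta_pos": [0, 0, -0.002], "delta_rot": [0, 0, 0], "claw": 42}
    - {"delta_pos": [0, 0, -0.002], "delta_rot": [0, 0, 0], "claw": 42}

```text
time: 13.92
eef_pos: [0.5998, 0.0358, 0.0804]
tcp_rot: [0.742, 0.628, -0.177, 0.153]
contact_force: [-0.7, -1.2, 2.6]
opening: 0.579
```

Call:
play_rows:
  targets:
    - {"delta_pos": [0, 0, 0], "delta_rot": [0, 0, 0], "claw": 70}
    - {"delta_pos": [0, 0, 0], "delta_rot": [0, 0, 0], "claw": 80}
    - {"delta_pos": [0, 0, 0], "delta_rot": [0, 0, 0], "claw": 85}
    - {"delta_pos": [0, 0, 0], "delta_rot": [0, 0, 0], "claw": 85}
    - {"delta_pos": [0, 0, 0], "delta_rot": [0, 0, 0], "claw": 85}
    - {"delta_pos": [0, 0, 0], "delta_rot": [0, 0, 0], "claw": 85}
    - {"delta_pos": [0, 0, 0], "delta_rot": [0, 0, 0], "claw": 85}
    - {"delta_pos": [0, 0, 0], "delta_rot": [0, 0, 0], "claw": 85}
    - {"delta_pos": [-0.004, -0.022, 0.011], "delta_rot": [0, 0, 0], "claw": 85}
    - {"delta_pos": [-0.008, -0.044, 0.023], "delta_rot": [0, 0, 0], "claw": 85}
    - {"delta_pos": [-0.012, -0.066, 0.034], "delta_rot": [0, 0, 0], "claw": 85}
    - {"delta_pos": [-0.016, -0.088, 0.046], "delta_rot": [0, 0, 0], "claw": 85}
    - {"delta_pos": [-0.02, -0.11, 0.06], "delta_rot": [0, 0, 0], "claw": 85}
    - {"delta_pos": [-0.02, -0.11, 0.1], "delta_rot": [0, 0, 0], "claw": 85}
    - {"delta_pos": [-0.02, -0.11, 0.14], "delta_rot": [0, 0, 0], "claw": 85}
    - {"delta_pos": [-0.02, -0.11, 0.17], "delta_rot": [0, 0, 0], "claw": 85}
    - {"delta_pos": [-0.02, -0.11, 0.17], "delta_rot": [0, 0, 0], "claw": 85}
    - {"delta_pos": [-0.02, -0.11, 0.17], "delta_rot": [0, 0, 0], "claw": 85}

```text
time: 15.42
eef_pos: [0.5805, -0.0748, 0.2527]
tcp_rot: [0.743, 0.627, -0.176, 0.155]
contact_force: [0.3, 0.3, -0.1]
opening: 0.993
```

```bash
python3 - <<'E'
from h import *
s=ctrl.get_state();print(s['time'],s['opening']*85.4,s['contact_force'].round(2))
a,_=snap('scene','s5');b,_=snap('side','d5')
A=cv2.resize(a[165:265,190:290],None,fx=4,fy=4,interpolation=cv2.INTER_CUBIC)
A=cv2.resize(a[180:280,210:310],None,fx=4,fy=4,interpolation=cv2.INTER_CUBIC)
B=cv2.resize(b[130:230,220:320],None,fx=4,fy=4,interpolation=cv2.INTER_CUBIC)
lo=np.hstack([cv2.resize(a[150:300,100:400],(400,200)),cv2.resize(b[120:270,200:500],(400,200))])
cv2.imwrite('pics/m5.png',cv2.convertScaleAbs(np.vstack([np.hstack([A,B]),lo]),alpha=1.5,beta=15))
E
```

```text
15.4167 84.7860814169714 [ 0.31  0.25 -0.06]
```

View pics/m5.png

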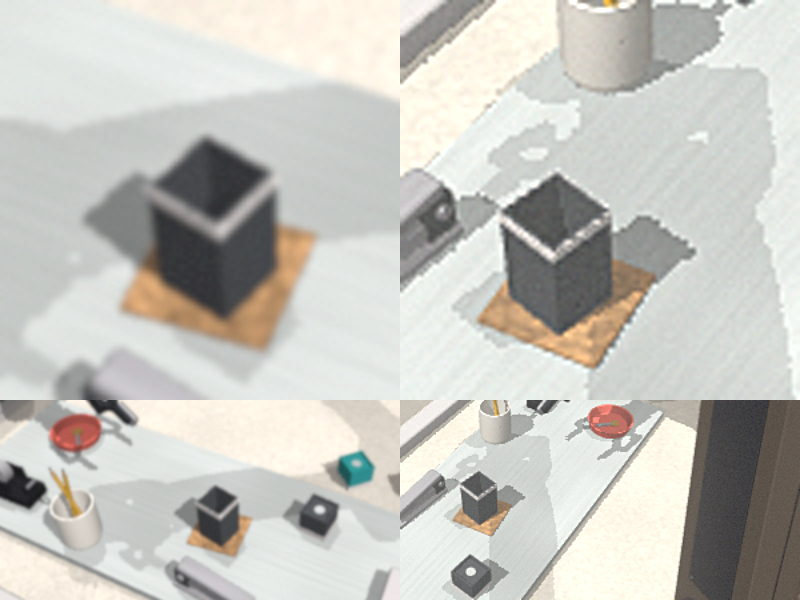

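The cup stands mouth-up on the pad, with its rim at (213,187) left and (556,215) right. The short cup and pencil cup look unmoved. One numeric check, then hand in.

```bash
python3 - <<'E'
from h import *
s0,a=load('s0');s5,_=load('s5');d0,b=load('d0');d5,_=load('d5')
S=lambda u,v:(a,((u+.5)/4-.5+210,(v+.5)/4-.5+180));D=lambda u,v:(b,((u+.5)/4-.5+220,(v+.5)/4-.5+130))
X=np.array([tri([S(*p),D(*q)])[0] for p,q in zip([(208,136),(147,187),(218,238),(278,180)],[(211,213),(159,173),(100,213),(154,262)])])
print(X.round(3),X.mean(0).round(4))
# image shift of bystanders before/after
for n,i0,i5,r in(('short',s0,s5,(320,215,40,40)),('short',d0,d5,(235,232,40,42)),('pencil',d0,d5,(257,95,35,60))):
  x,y,w,h=r;m=cv2.matchTemplate(i5[y-8:y+h+8,x-8:x+w+8],i0[y:y+h,x:x+w],cv2.TM_CCOEFF_NORMED);_,v,_,l=cv2.minMaxLoc(m);print(n,v,l[0]-8,l[1]-8)
E
```

```text
[[0.575 0.027 0.109]
 [0.624 0.018 0.109]
 [0.635 0.067 0.106]
 [0.582 0.077 0.103]] [0.6039 0.0472 0.1067]
short 0.9846780896186829 0 0
short 0.9831719398498535 0 0
pencil 0.7964226603507996 0 0
```

Rim centre is (0.604, 0.047) at z ≈ 0.107, about 4 mm from the pad centre. The bystanders haven't moved.

```bash
python3 -c "
from plant import ctrl
print(ctrl.sign_off())"
```

```text
the job is handed in; nothing more can be done
None
```

The tall square cup is standing mouth-up on the cork pad and released, and the job is handed in after about 15.5 s of robot time. I gripped it from above, laid it on its side with the mouth towards the pad, regripped it nearer the mouth and turned it upright onto the pad.

- **Placement:** the rim centre measured (0.604, 0.047, 0.107), against the pad centre at (0.600, 0.045). That is about 4–5 mm off. The rim should be at z = 0.111, so it reads about 4 mm low. The first two-view measurements also read low by 2–4 mm, which fits the camera's accuracy.
- **Upright:** the four rim corners came out between z = 0.103 and 0.109. That spread is within my pixel-reading error, and the cup looks upright in both views.
- **Bystanders:** comparing pictures before and after, the short cup (both views) and the pencil cup (side view only) show no shift. The pencil cup's match was weaker (0.80), probably because the shadows changed.
- **Robot:** the gripper was open and clear of everything, with the contact force near zero at hand-in.

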